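# Clamp a lure body in the gluing jig with its three push latches

## Task

Clamp the clear amber fishing-lure body in its jig by pressing down the three push latches with the closed fingertips, each one fully home: first the latch at the lure's blunt nose (the end with the eyes, by the square stop block), then the latch at its pointed tail, and the middle latch last. Only press from above: do not push a latch before its turn, do not lift or shift the lure, and leave the jar, the brush and the cup alone.

Things in the scene. Friction and masses are not known exactly. Their poses are not given: they have to be found in the camera images.
- jig: jig fixed to the bench: aluminium plate 210 x 100 x 15 mm (x, y, z), origin at the centre of its underside; turned any way. +x is the lure's nose end, -x its tail end. Stop block 55 mm high at x +96, y -22 mm. Three 24 mm steel columns, tops 58 mm above the table, at y +22 mm carry the latches: a black cap on a stem, with a steel arm 14 mm wide reaching over the lure to y -29 mm
- lure: loose clear amber lure body, 153 mm long, 24 mm thick, 20 g, in the jig's black cradle along the jig's x at y -22 mm; origin on its axis, 41 mm above the table; +x to the blunt nose (73 mm away; black eyes, clear lip), -x to the pointed tail (80 mm). Latches fully home end about 2 to 3 mm above it
- cap_nose (a point): centre of the top face of the round black cap (diameter 26 mm, 8 mm high) of the nose push latch; in the jig's frame it lies at x +52, y +22 mm, and 87 mm above the table when the latch is fully up, 72 mm when fully home. Press straight down here
- cap_mid (a point): centre of the top face of the round black cap (diameter 26 mm, 8 mm high) of the middle push latch; in the jig's frame it lies at x -4, y +22 mm, and 87 mm above the table when the latch is fully up, 72 mm when fully home. Press straight down here
- cap_tail (a point): centre of the top face of the round black cap (diameter 26 mm, 8 mm high) of the tail push latch; in the jig's frame it lies at x -60, y +22 mm, and 87 mm above the table when the latch is fully up, 72 mm when fully home. Press straight down here
- latch_nose (a joint): travel of the nose push latch (m): 0 fully up, 0.015 fully home, where its arm rests on its steel column (hard stop). Starts 0 to 0.002. It slides straight down against a steady 3 N or so of friction, has no spring and stays where it is left
- latch_mid (a joint): travel of the middle push latch (m): 0 fully up, 0.015 fully home, where its arm rests on its steel column (hard stop). Starts 0 to 0.002. It slides straight down against a steady 3 N or so of friction, has no spring and stays where it is left
- latch_tail (a joint): travel of the tail push latch (m): 0 fully up, 0.015 fully home, where its arm rests on its steel column (hard stop). Starts 0 to 0.002. It slides straight down against a steady 3 N or so of friction, has no spring and stays where it is left
- jar: small amber jar with a white cap, diameter 42 mm, 55 mm high, loose on the table on the lure's side of the jig (jig -y); origin at the centre of its underside. To be left alone
- brush: glue brush with wooden handle, 160 mm long, lying loose on the table on the latches' side of the jig (jig +y); origin under its middle, handle to its -x. To be left alone
- cup: open steel cup, diameter 68 mm, 70 mm high, loose on the table to the robot's right; origin at the centre of its underside. To be left alone
Mind the look-alikes: they are no part of the job. Of the things that look like the jig, take the one that is nearest to the robot's base at the start.

How it is judged:
By the outcome, as a careful person would: the job done as asked, in the order asked, and still so for the second after the job is handed in, with the robot touching nothing.
It also fails if it takes over 45 s, if anything falls off the work surface, if the arm or the gripper's body presses on something with over 40 N, if the wrist force passes 120 N, or if a joint passes its speed limit or range.

## Robot

A 7-joint arm with a two-finger parallel gripper is mounted at the origin on the work surface. World frame = base frame: x ahead of the robot, y to its left, z up, the work surface at z = 0. Lengths are in m, angles in rad, forces in N, time in s.
With the tool pointing down it reaches from about 0.35 to 0.9 m from the base axis. Payload 8.1 kg.
Tool frame: the origin (TCP) lies midway between the tips of the shut fingers; the grasp point (between the pads) lies 19 mm behind it (arm.hold_point_z is the z of the grasp point in the tool frame, in m); z points along the fingers, y is the line along which they close (so a half turn about z gives the same grasp; the last joint's range is limited). The gripper opens to 92 mm and grips with 3 to 60 N. Pads are 19 mm wide; open, the fingers measure 130 mm over their backs; the gripper's body (75 mm by 190 mm) begins 47 mm behind the grasp point.
Start: joints at [-1.377, 0.434, 0.025, 1.573, -0.012, 1.134, -0.075], TCP at [0.183, 0.598, 0.227] pointing down, gripper open.
Joint ranges: [-2.62, 2.62], [-0.44, 2.09], [-1.27, 1.32], [0.08, 2.57], [-1.32, 4.46], [0.12, 2], [-2.74, 2.74]. Speed limits (rad/s): [2.22, 2.22, 3.01, 3.01, 3.14, 3.14, 3.14].

## Interface

Orientations are given as a rotation vector (axis times angle).
In Python, from cell import arm, get_image, camera_params, job gives the robot as it stands.
- The arm moves only by the tool send_rows, never from a script. Its argument "deltas" is a list of rows, each a list of 3 entries, a list of its own where there are three numbers: the shift along the world's x, y, z in m, then the turn, a rotation vector about the world's x, y, z in rad, then the finger opening in m, from 0 to 0.0918. In form: [[[tx, ty, tz], [ax, ay, az], gripper], ...]. A call has exactly 10 rows; each row shifts and turns the commanded pose from where the row before left it; what a row does not reach is not made up. A row lasts 1/10 s, in which the tool goes at most 50 mm and 8.59 degrees, less where a joint would pass 70% of its speed; a pose out of reach is approached as far as the arm can. A call with a gripper value outside its range is refused whole. The fingers move at their own pace and stop on an object; "force" is the grip in N (left out, the last holds). Time passes only in rows, so rows that do not move let the fingers close, or fill a call up. It gives the time, the measured TCP pose, the force and the opening at its end, in the units of the state.
- arm.observe(): the state, without advancing time (a new reading comes with each control period).
- get_image(name): name is "scene" or "top"; returns the picture (420x560x3 uint8, red, green, blue); there is no depth.
- camera_params(name): a dict with "fov_y" (degrees; the focal length in pixels is half the picture's height over the tangent of half this angle, whatever the lens; pixels are square), "cx", "cy" (the principal point, pixels), "distortion" ([k1, k2, p1, p2, k3] as OpenCV has them; the pictures are not rectified), "rvec" (rotation vector, rad) and "tvec" (3), from world to camera coordinates, as OpenCV has them. Camera axes: x right, y down, z forward; pixel columns grow to the right and rows downward; lengths in m; the calibration is good to about 2 mm. A picture is of the moment at which its call begins. camera_params takes no time and is no camera call.
- job.sign_off(): hands the job in, once; it reports no verdict.
The state is a dict: "clock": time; "joints": joint angles; "dq": joint speeds; "joint_efforts": joint torques, N m; "position": TCP position; "ee_rot": TCP orientation; "force": force on the tool from outside, world axes, zero at the start; "ft_torque": the same for the moment, N m; "width": opening from 0.0 (shut) to 1.0 (fully open).
Only numpy, scipy, OpenCV 4.12 (cv2) and the standard library are available. Lean on these libraries where they do the work, as an engineer would, in place of code of your own. Each camera call takes 0.05 s, during which the arm holds its last target. There are 200 camera calls.

## Working session

There is one attempt and no reset: what is moved stays moved. The work goes in short steps, Python scripts to look and compute and a tool call to move; the robot and the scene stay as the last step left them, time stands still between calls to the robot, and variables do not carry over. Pictures are saved under pics/ and viewed, on a budget of 10 in all, crops included, one or two more only if the job needs it, and the job is handed in when it is done.

Besides the shell and the picture viewer there is one more tool, called after "Call:" by a JSON object that holds its "op" and its "data". send_rows: Moves the arm, as the interface text tells. Its arguments: {"type":"object","properties":{"deltas":{"type":"array","items":{"type":"array"}},"force":{"type":"number"}},"required":["deltas"]}

```bash
mkdir -p pics; python3 - <<'E'
from cell import arm,get_image,camera_params
import cv2
for n in("scene","top"):
    im=get_image(n); cv2.imwrite(f"pics/{n}0.png",im[:,:,::-1]); print(n,camera_params(n))
print(arm.observe())
a=cv2.imread("pics/scene0.png");b=cv2.imread("pics/top0.png")
E
```

```text
scene {'fov_y': 55.717394161179236, 'cx': 275.94645971607764, 'cy': 209.15364957272573, 'distortion': array([0.00617491, 0.        , 0.        , 0.        , 0.        ]), 'rvec': array([ 2.08682814,  0.94402504, -0.47935387]), 'tvec': array([-0.26121029, -0.24692383,  1.43192154])}
top {'fov_y': 45.766801656752435, 'cx': 279.3051278912509, 'cy': 210.86946077535995, 'distortion': array([-0.18268543,  0.        ,  0.        ,  0.        ,  0.        ]), 'rvec': array([ 2.17256565, -2.22234369,  0.07250562]), 'tvec': array([-0.15042659,  0.56517146,  1.47271981])}
{'clock': 0.1, 'joints': array([-1.37658919,  0.43518759,  0.02499162,  1.57396328, -0.01162741,
        1.13399335, -0.07506944]), 'dq': array([-7.29890150e-04, -3.00891746e-03,  8.97021440e-05, -1.64126652e-03,
        5.65524899e-04,  4.93880329e-04,  1.41802733e-03]), 'joint_efforts': array([ 3.73431685e-03, -6.69124389e+01,  9.88173075e-01, -3.15147007e+01,
       -6.05181581e-02,  3.73775326e-02,  3.17545823e-05]), 'position': array([0.18271544, 0.59723972, 0.22601891]), 'ee_rot': array([-4.64602803e-01, -3.10694962e+00,  2.20352425e-03]), 'force': array([-0.1070696 , -0.38905083,  0.71570453]), 'ft_torque': array([ 0.01280591,  0.00627853, -0.05227495]), 'width': 0.9964550323743171}
```

View pics/scene0.png

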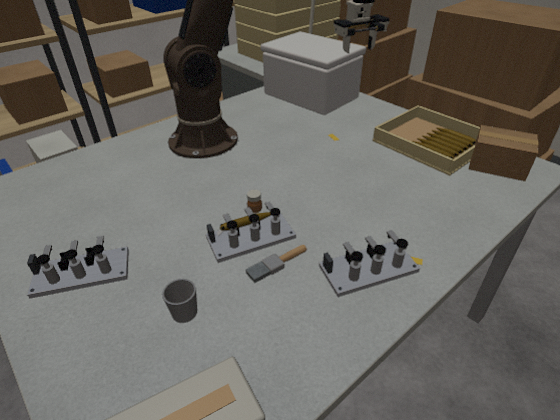

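View pics/top0.png

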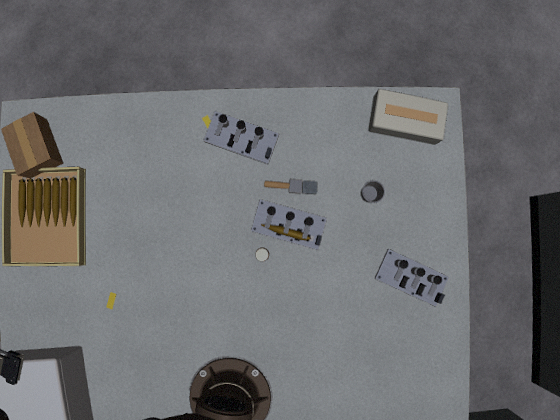

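Three jigs appear in the top view, at about (242,136), (288,223) and (413,276), with the robot base at (232,395). The middle one at (288,223) is nearest and is the only one holding a lure. Its stop block is at (318,240), so the nose is at the right end. I'll confirm this in an enlarged crop and measure the caps.

```bash
cat >h.py <<'E'
import numpy as np,cv2
from cell import camera_params
def cam(n):
    p=camera_params(n); f=210/np.tan(np.radians(p['fov_y']/2))
    return np.array([[f,0,p['cx']],[0,f,p['cy']],[0,0,1]]),p['distortion'],cv2.Rodrigues(p['rvec'])[0],p['tvec']
def ray(n,uv):
    K,d,R,t=cam(n); q=cv2.undistortPoints(np.array([[uv]],float),K,d)[0,0]
    return -R.T@t, R.T@np.array([q[0],q[1],1])
def onz(n,uv,z):
    o,d=ray(n,uv); return o+d*(z-o[2])/d[2]
def proj(n,P):
    K,d,R,t=cam(n); return cv2.projectPoints(np.array(P,float).reshape(-1,3),R,t,K,d)[0][:,0]
E
python3 - <<'E'
from h import *
for n,(x0,y0,x1,y1),z in(("top",(240,190,340,265),.086),("scene",(195,180,310,265),.086)):
    im=cv2.imread(f"pics/{n}0.png"); m=(im.max(2)<48).astype(np.uint8); m[:y0]=0;m[y1:]=0;m[:,:x0]=0;m[:,x1:]=0
    k,l,s,c=cv2.connectedComponentsWithStats(m)
    for i in range(1,k):
        if s[i,4]>12: print(n,c[i].round(1),s[i],onz(n,c[i],.083).round(4))
t=cv2.imread("pics/top0.png")[190:265,240:340]; s=cv2.imread("pics/scene0.png")[180:265,195:310]
cv2.imwrite("pics/c.png",np.vstack([cv2.resize(t,(400,300),interpolation=2),cv2.resize(s,(400,296),interpolation=2)]))
E
```

```text
top [270.9 210.4] [267 207   8   8  51] [ 0.5599 -0.1385  0.083 ]
top [289.6 215.5] [286 212   8   8  51] [ 0.5439 -0.1915  0.083 ]
top [308.3 220.9] [304 217   9   8  55] [ 0.5273 -0.2446  0.083 ]
top [316.5 240.2] [315 236   4   9  13] [ 0.4717 -0.2667  0.083 ]
scene [274.6 211.6] [270 208  10   8  64] [ 0.5598 -0.1399  0.083 ]
scene [241.6 222.8] [221 214  40  23 208] [ 0.5393 -0.2256  0.083 ]
scene [211.2 235.4] [208 228   7  14  58] [ 0.5277 -0.3041  0.083 ]
```

View pics/c.png

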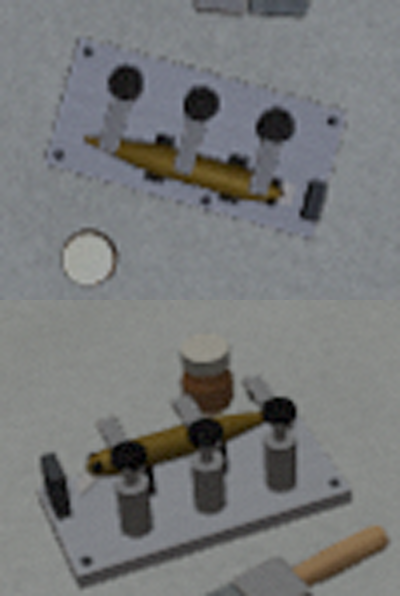

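The crop confirms the target: the jig with the lure, the eyes and stop block at the right end in the top view. That puts the nose cap at (0.527,-0.245), mid at (0.544,-0.192) and tail at (0.560,-0.139). The spacing is about 55.5 mm against 56 given, and the tail cap agrees in both views. Moving there with the fingers shut.

Call:
{"op": "send_rows", "data": {"deltas": [[[0.01, -0.02, 0], [0, 0, 0], 0], [[0.02, -0.035, 0], [0, 0, 0], 0], [[0.025, -0.04, 0], [0, 0, 0], 0], [[0.025, -0.04, 0], [0, 0, 0], 0], [[0.025, -0.04, 0], [0, 0, 0], 0], [[0.025, -0.04, 0], [0, 0, 0], 0], [[0.025, -0.04, 0], [0, 0, 0], 0], [[0.02, -0.04, 0], [0, 0, 0], 0], [[0.02, -0.045, 0], [0, 0, 0], 0], [[0.02, -0.045, 0], [0, 0, 0], 0]], "force": 20}}

```text
clock: 1.1
position: [0.3981, 0.2108, 0.2267]
ee_rot: [-0.464, -3.107, -0.0]
force: [1.0, 1.3, -0.2]
width: 0.176
```

Call:
{"op": "send_rows", "data": {"deltas": [[[0.02, -0.045, 0], [0, 0, 0], 0], [[0.02, -0.045, 0], [0, 0, 0], 0], [[0.02, -0.045, 0], [0, 0, 0], 0], [[0.02, -0.045, 0], [0, 0, 0], 0], [[0.02, -0.045, 0], [0, 0, 0], 0], [[0.01, -0.045, 0], [0, 0, 0], 0], [[0.01, -0.045, 0], [0, 0, 0], 0], [[0.005, -0.045, 0], [0, 0, 0], 0], [[0, -0.03, 0], [0, 0, 0], 0], [[0, 0, 0], [0, 0, 0], 0]]}}

```text
clock: 2.1
position: [0.5217, -0.1829, 0.2266]
ee_rot: [-0.476, -3.105, 0.004]
force: [-0.2, 0.3, 0.1]
width: 0.004
```

Call:
{"op": "send_rows", "data": {"deltas": [[[0.002, -0.03, -0.02], [0, 0, 0], 0], [[0.003, -0.032, -0.02], [0, 0, 0], 0], [[0, 0, -0.02], [0, 0, 0], 0], [[0, 0, -0.02], [0, 0, 0], 0], [[0, 0, -0.02], [0, 0, 0], 0], [[0, 0, -0.01], [0, 0, 0], 0], [[0, 0, 0], [0, 0, 0], 0], [[0, 0, 0], [0, 0, 0], 0], [[0, 0, 0], [0, 0, 0], 0], [[0, 0, 0], [0, 0, 0], 0]]}}

```text
clock: 3.1
position: [0.5284, -0.2395, 0.1177]
ee_rot: [0.464, 3.106, -0.0]
force: [-0.3, -1.4, -0.2]
width: 0.005
```

```bash
python3 - <<'E'
from h import *
from cell import get_image,arm
p=arm.observe()['position'];print(p, proj("top",p),proj("scene",p))
t=get_image("top")[175:280,220:360,::-1]; s=get_image("scene")[150:255,180:320,::-1]
cv2.imwrite("pics/d.png",np.vstack([cv2.resize(a,(400,300),interpolation=2) for a in(t,s)]))
E
```

```text
[ 0.52837269 -0.23946961  0.11766838] [[307.23764812 220.11229373]] [[232.87952355 211.84664194]]
```

View pics/d.png

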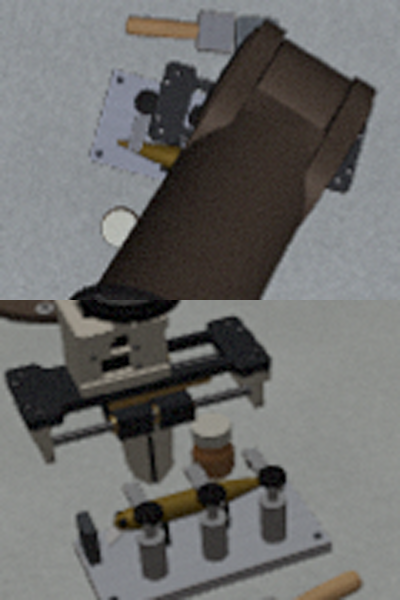

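The shut fingertips are at crop (150,480), as projected, just above the nose cap at (150,510). The middle and tail latches are clear. I'll correct by -5 mm in y and press slowly.

Call:
{"op": "send_rows", "data": {"deltas": [[[-0.001, -0.005, 0], [0, 0, 0], 0], [[0, 0, -0.01], [0, 0, 0], 0], [[0, 0, -0.01], [0, 0, 0], 0], [[0, 0, -0.004], [0, 0, 0], 0], [[0, 0, -0.003], [0, 0, 0], 0], [[0, 0, -0.003], [0, 0, 0], 0], [[0, 0, -0.003], [0, 0, 0], 0], [[0, 0, -0.003], [0, 0, 0], 0], [[0, 0, -0.002], [0, 0, 0], 0], [[0, 0, 0], [0, 0, 0], 0]]}}

```text
clock: 4.2
position: [0.5269, -0.2443, 0.0785]
ee_rot: [0.465, 3.107, -0.0]
force: [-0.6, 0.0, 0.9]
width: 0.004
```

Call:
{"op": "send_rows", "data": {"deltas": [[[0, 0, -0.0015], [0, 0, 0], 0], [[0, 0, -0.0015], [0, 0, 0], 0], [[0, 0, -0.0015], [0, 0, 0], 0], [[0, 0, -0.0015], [0, 0, 0], 0], [[0, 0, -0.0005], [0, 0, 0], 0], [[0, 0, -0.0005], [0, 0, 0], 0], [[0, 0, -0.0005], [0, 0, 0], 0], [[0, 0, 0], [0, 0, 0], 0], [[0, 0, 0], [0, 0, 0], 0], [[0, 0, 0], [0, 0, 0], 0]]}}

```text
clock: 5.2
position: [0.5271, -0.2444, 0.0722]
ee_rot: [0.465, 3.106, 0.001]
force: [-3.9, 2.2, 13.8]
width: 0.004
```

Call:
{"op": "send_rows", "data": {"deltas": [[[0, 0, -0.0005], [0, 0, 0], 0], [[0, 0, -0.0005], [0, 0, 0], 0], [[0, 0, 0], [0, 0, 0], 0], [[0, 0, 0], [0, 0, 0], 0], [[0, 0, 0], [0, 0, 0], 0], [[0, 0, 0], [0, 0, 0], 0], [[0, 0, 0], [0, 0, 0], 0], [[0, 0, 0], [0, 0, 0], 0], [[0, 0, 0], [0, 0, 0], 0], [[0, 0, 0], [0, 0, 0], 0]]}}

```text
clock: 6.2
position: [0.5271, -0.2444, 0.072]
ee_rot: [0.465, 3.106, 0.001]
force: [-7.3, 4.0, 24.0]
width: 0.003
```

At 72.0 mm, force rose 10 N with no further travel, so the nose latch is home. Lifting straight up and crossing to the tail, well above the middle cap.

Call:
{"op": "send_rows", "data": {"deltas": [[[0, 0, 0.01], [0, 0, 0], 0], [[0, 0, 0.02], [0, 0, 0], 0], [[0, 0, 0.02], [0, 0, 0], 0], [[0, 0, 0.015], [0, 0, 0], 0], [[0.008, 0.026, 0], [0, 0, 0], 0], [[0.009, 0.027, 0], [0, 0, 0], 0], [[0.008, 0.026, 0], [0, 0, 0], 0], [[0.008, 0.026, 0], [0, 0, 0], 0], [[0, 0, 0], [0, 0, 0], 0], [[0, 0, 0], [0, 0, 0], 0]]}}

```text
clock: 7.2
position: [0.5599, -0.1388, 0.1351]
ee_rot: [-0.462, -3.107, 0.0]
force: [-0.1, -0.8, 0.2]
width: 0.004
```

```bash
python3 - <<'E'
from h import *
from cell import get_image,arm
p=arm.observe()['position'];print(p, proj("scene",p))
s=get_image("scene")[170:260,190:310,::-1]
cv2.imwrite("pics/e.png",cv2.resize(s,(600,450),interpolation=2))
E
```

```text
[ 0.55992703 -0.13878856  0.13510817] [[274.50471155 194.39070736]]
```

View pics/e.png

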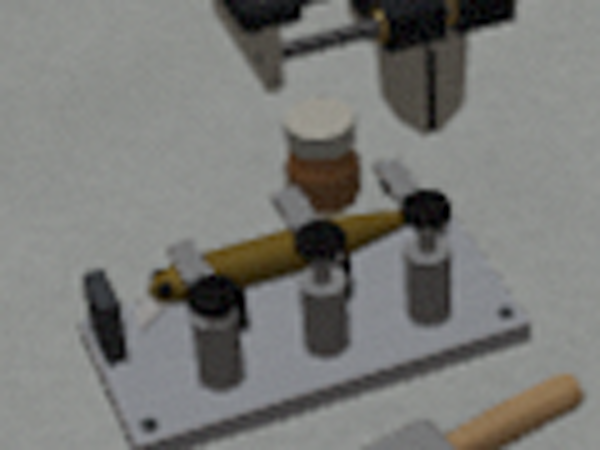

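The nose cap at crop (217,297) sits down on its column. The mid (322,243) and tail (428,210) caps are still up, and the fingers at (430,130) are above the tail cap. Pressing the tail.

Call:
{"op": "send_rows", "data": {"deltas": [[[0, 0, -0.015], [0, 0, 0], 0], [[0, 0, -0.015], [0, 0, 0], 0], [[0, 0, -0.012], [0, 0, 0], 0], [[0, 0, -0.005], [0, 0, 0], 0], [[0, 0, -0.003], [0, 0, 0], 0], [[0, 0, -0.003], [0, 0, 0], 0], [[0, 0, -0.003], [0, 0, 0], 0], [[0, 0, -0.003], [0, 0, 0], 0], [[0, 0, -0.002], [0, 0, 0], 0], [[0, 0, -0.001], [0, 0, 0], 0]]}}

```text
clock: 8.25
position: [0.5602, -0.1396, 0.0733]
ee_rot: [0.465, 3.106, -0.0]
force: [-1.0, -1.1, 3.3]
width: 0.005
```

Call:
{"op": "send_rows", "data": {"deltas": [[[0, 0, -0.0005], [0, 0, 0], 0], [[0, 0, -0.0005], [0, 0, 0], 0], [[0, 0, -0.0005], [0, 0, 0], 0], [[0, 0, -0.0005], [0, 0, 0], 0], [[0, 0, 0], [0, 0, 0], 0], [[0, 0, 0], [0, 0, 0], 0], [[0, 0, 0], [0, 0, 0], 0], [[0, 0, 0], [0, 0, 0], 0], [[0, 0, 0], [0, 0, 0], 0], [[0, 0, 0], [0, 0, 0], 0]]}}

```text
clock: 9.25
position: [0.5602, -0.1395, 0.0722]
ee_rot: [0.465, 3.106, 0.0]
force: [-3.2, -1.6, 12.7]
width: 0.003
```

Call:
{"op": "send_rows", "data": {"deltas": [[[0, 0, -0.0005], [0, 0, 0], 0], [[0, 0, -0.0005], [0, 0, 0], 0], [[0, 0, 0], [0, 0, 0], 0], [[0, 0, 0], [0, 0, 0], 0], [[0, 0, 0], [0, 0, 0], 0], [[0, 0, 0], [0, 0, 0], 0], [[0, 0, 0], [0, 0, 0], 0], [[0, 0, 0], [0, 0, 0], 0], [[0, 0, 0], [0, 0, 0], 0], [[0, 0, 0], [0, 0, 0], 0]]}}

```text
clock: 10.25
position: [0.5603, -0.1395, 0.072]
ee_rot: [0.465, 3.105, 0.001]
force: [-5.6, 0.4, 23.1]
width: 0.005
```

Call:
{"op": "send_rows", "data": {"deltas": [[[0, 0, 0.01], [0, 0, 0], 0], [[0, 0, 0.02], [0, 0, 0], 0], [[0, 0, 0.02], [0, 0, 0], 0], [[0, 0, 0.015], [0, 0, 0], 0], [[-0.008, -0.026, 0], [0, 0, 0], 0], [[-0.008, -0.026, 0], [0, 0, 0], 0], [[0, 0, 0], [0, 0, 0], 0], [[0, 0, 0], [0, 0, 0], 0], [[0, 0, 0], [0, 0, 0], 0], [[0, 0, 0], [0, 0, 0], 0]]}}

```text
clock: 11.25
position: [0.5442, -0.19, 0.1351]
ee_rot: [-0.462, -3.107, -0.001]
force: [-0.3, 0.9, 0.2]
width: 0.005
```

The tail is home too: 72.0 mm, with force up from 13 to 23 N. Next is the middle latch.

Call:
{"op": "send_rows", "data": {"deltas": [[[0, -0.001, -0.015], [0, 0, 0], 0], [[0, 0, -0.015], [0, 0, 0], 0], [[0, 0, -0.012], [0, 0, 0], 0], [[0, 0, -0.005], [0, 0, 0], 0], [[0, 0, -0.003], [0, 0, 0], 0], [[0, 0, -0.003], [0, 0, 0], 0], [[0, 0, -0.003], [0, 0, 0], 0], [[0, 0, -0.003], [0, 0, 0], 0], [[0, 0, -0.002], [0, 0, 0], 0], [[0, 0, -0.001], [0, 0, 0], 0]]}}

```text
clock: 12.25
position: [0.5441, -0.1922, 0.0733]
ee_rot: [0.464, 3.107, 0.0]
force: [-0.7, 2.0, 3.2]
width: 0.002
```

Call:
{"op": "send_rows", "data": {"deltas": [[[0, 0, -0.0005], [0, 0, 0], 0], [[0, 0, -0.0005], [0, 0, 0], 0], [[0, 0, -0.0005], [0, 0, 0], 0], [[0, 0, -0.0005], [0, 0, 0], 0], [[0, 0, -0.0005], [0, 0, 0], 0], [[0, 0, -0.0005], [0, 0, 0], 0], [[0, 0, 0], [0, 0, 0], 0], [[0, 0, 0], [0, 0, 0], 0], [[0, 0, 0], [0, 0, 0], 0], [[0, 0, 0], [0, 0, 0], 0]]}}

```text
clock: 13.25
position: [0.5442, -0.1923, 0.0721]
ee_rot: [0.465, 3.106, 0.001]
force: [-6.5, 4.7, 23.4]
width: 0.007
```

Call:
{"op": "send_rows", "data": {"deltas": [[[0, 0, 0.01], [0, 0, 0], 0], [[0, 0, 0.02], [0, 0, 0], 0], [[0, 0, 0.03], [0, 0, 0], 0], [[0, 0, 0.04], [0, 0, 0], 0], [[0, 0.03, 0.03], [0, 0, 0], 0], [[0, 0.04, 0], [0, 0, 0], 0], [[0, 0.04, 0], [0, 0, 0], 0], [[0, 0.04, 0], [0, 0, 0], 0], [[0, 0.04, 0], [0, 0, 0], 0], [[0, 0.04, 0], [0, 0, 0], 0]]}}

```text
clock: 14.25
position: [0.5437, 0.0387, 0.2004]
ee_rot: [0.465, 3.106, -0.001]
force: [0.9, 0.5, 0.5]
width: 0.001
```

```bash
python3 - <<'E'
from h import *
from cell import get_image
t=get_image("top")[:,:,::-1]; s=get_image("scene")[:,:,::-1]
cv2.imwrite("pics/top1.png",t);cv2.imwrite("pics/scene1.png",s)
cv2.imwrite("pics/f.png",np.vstack([cv2.resize(a,(480,300),interpolation=2) for a in(t[165:265,240:400],s[180:280,165:325])]))
E
```

```text
(no output)
```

View pics/f.png

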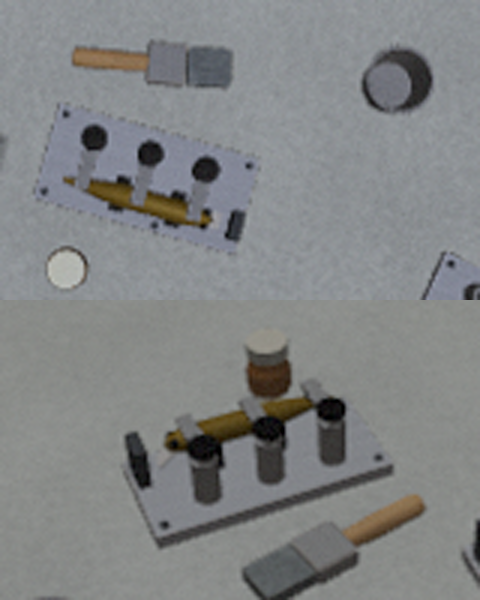

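All three caps now sit on their columns, at crop (205,448), (268,430) and (331,408). The lure, jar, brush and cup are where they were. The arm is clear, so I'm handing in.

```bash
python3 -c "
from cell import job; print(job.sign_off())"
```

```text
the job is handed in; nothing more can be done
None
```

I pressed the three latches home from above with shut fingertips in the order nose, tail, middle. This was on the jig nearest the base, the only one holding a lure, and I handed the job in at about 14.4 s.

- **Latches:** each one stopped at a fingertip height of 72.0–72.1 mm, against 72 mm given for fully home, with 23–24 N on the stop. On the nose and tail, the force rose about 10 N with almost no further travel. The middle was pressed to the same height and force in one go.
- **Final pictures:** all three caps sit down on their columns, the lure lies in its cradle, and the jar, brush and cup look unmoved. The arm was clear of everything. I judged this by eye and did not measure positions again.
- **Disagreements:** none. In the first scene picture the middle and nose caps merged into one blob, so only the tail cap was cross-checked in two views before I moved.

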